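Close the dish incubator and press its label holder home on the lip

TASK

The small incubator whose lid stands open has just been loaded: lower its lid gently until it is fully shut, then take the label holder from the bench and push it straight down over the upright label lip at the front of that incubator, tongue behind the lip, label facing out and centred on the lip, until it is fully home. Finish with the fingers still on the holder, pressing it down firmly (about 10 N; never ram it) so that its adhesive strip takes. Leave the other incubator shut and the flask, bottle and tube rack where they are.

Things in the scene. Friction and masses are not known exactly. Their poses are not given: they have to be found in the camera images.
- incubator: Incubator whose lid starts open: white box fixed to the bench, 255 deep (x) x 172 wide (y), origin at the centre of its underside. x points from its front (lip, facing roughly to the robot) to its rear (hinge). The front 80 mm (x -127 to -48) is a low apron, top 38 above the bench, carrying only the lip; behind it the chamber rises to 85, with the lid shut 104.
- lip_top (a point): Middle of the top edge of its label lip, 76 mm above the bench; axes as the incubator's (x to the rear, y along the lip). Lip: upright white strip 3 thick (x), 64 long (y), rounded top, 38 high on the apron, 120 in front of the incubator's centre. Behind it 72 mm of free apron to the chamber (60 to the finger tab of the shut lid), nothing in front.
- lid (a joint): Lid angle in rad: 0 fully shut, 1.57 upright; starts at 1.15 to 1.6, stop at 1.75. The hinge is stiff (0.42 N m): the lid stays where it is left; pushing it shut takes 1 to 6 N near its free edge. The free edge is at the front when shut.
- lid_hinge (a point): Middle of that lid's hinge line (along the incubator's y), 86 mm above the bench, 100 behind the incubator's centre; axes as the incubator's. Lid: slab 150 long from hinge to free edge, 172 wide, 18 thick; its lower face lies in the plane through the hinge line. A finger tab 60 wide, 10 thick stands 9 mm out of the middle of the free edge.
- lid_push (a point): Point on the lid's outer (upper, when shut) face, mid-width, 120 mm from the hinge line, 30 from the free edge; moves with the lid. Its axes turn with the lid: x from the free edge towards the hinge, z out of the outer face.
- holder_mid (a point): Centre of the label holder: grey inverted-U clip standing on its two legs, 15 deep (x) x 60 wide (y) x 46 high, 40 g. Legs 4 thick, 36 long: label plate 60 wide at -x, tongue 44 wide at +x; slot between them 7, flared to 11 at the mouth below. Bridge on top 10 high, adhesive under it. Home, the bridge rests on the lip: this point is 13 mm straight below lip_top, x axis along the incubator's.
- holder_label (a point): Middle of the outer face of the label plate, 7.5 mm from holder_mid on the holder's -x side: the side that must face out, away from the chamber.
- other_lid (a joint): Lid angle of the other incubator (same make, beside the first, left or right of it, already shut and labelled): 0 is shut.
- other_incubator: The other incubator, same size and axes, origin at the centre of its underside, fixed; lid shut (top at 104 mm), a label holder already on its lip.
- flask: Bystander: clear culture flask lying flat with a white cap, about 100 x 50 x 25; origin under its middle. It lies on the bench to one side of the incubators, the label holder stands at the other.
- bottle: Bystander: glass reagent bottle, 60 diameter, 135 high; origin at the centre of its base.
- tube_rack: Bystander: white rack with capped tubes, 70 x 110, 66 high; origin at the centre of its base.
Not all that is in view belongs to the job. What is meant by the part that bears holder_mid is not yellow, and is the smaller of those in its own colour.

How it is judged:
On the way, in this order (a step that is already met when the one before it is completed fails the run):
1. the open incubator's lid is lowered fully shut (value of joint lid below 0.03 rad), for 0.2 s.
2. the label holder sits over the lip, label out, fully home (z of holder_mid in the frame of lip_top below -0.011 m and horizontal distance between holder_mid and lip_top below 0.009 m and x of holder_label in the frame of lip_top below -0.004 m), for 0.2 s.
At the end, for the whole second after the job is handed in: Lid shut (0.03 rad), other lid shut; the holder straddles the lip, label to the front, bridge within 2 mm of the lip top, centred within 8 mm, upright within 0.1 rad; through the last second the fingers are on it and it presses on the incubator with over 4 N (value of joint each of lid, other_lid below 0.03 rad and z of holder_mid in the frame of lip_top below -0.011 m and x of holder_mid in the frame of lip_top between -0.004 and 0.004 m and y of holder_mid in the frame of lip_top between -0.008 and 0.008 m and x of holder_label in the frame of lip_top below -0.004 m and angle between holder_mid's own z axis and vertical below 0.1 rad and contact force between holder and incubator above 4 N and contact force between the fingers and holder above 3 N); the arm keeps its last pose, push and grip.
It fails at once if the lid was slammed (closing faster than 1.5 rad/s over the last 0.15 rad) (value of joint lid below 0.15 rad and velocity of joint lid below -1.5 rad/s).
It fails at once if the label holder was rammed onto the incubator (over 60 N) (contact force between holder and incubator above 60 N).
It fails at once if the other incubator's lid was opened (value of joint other_lid above 0.1 rad).
It fails at once if the flask, bottle or tube rack was moved over 25 mm (distance of any of flask, bottle, tube_rack from where it was at the start of the episode above 0.025 m).
It also fails if it takes over 66 s, if anything falls off the work surface, if the arm or the gripper's body presses on something with over 40 N, if the wrist force passes 120 N, or if a joint passes its speed limit or range.

ROBOT

A 7-joint arm with a two-finger parallel gripper is mounted at the origin on the work surface. World frame = base frame: x ahead of the robot, y to its left, z up, the work surface at z = 0. Lengths are in m, angles in rad, forces in N, time in s.
With the tool pointing down it reaches from about 0.425 to 0.875 m from the base axis. Payload 4.7 kg.
Tool frame: the origin (TCP) lies at the very end of the fingers, on their centre line; the grasp point (between the pads) lies 19 mm behind it; z points along the fingers, y is the direction in which the jaws open and shut (so a half turn about z gives the same grasp; the last joint's range is limited). The gripper opens to 87 mm and grips with 3 to 60 N. Pads are 19 mm wide; open, the fingers measure 117 mm over their backs; the gripper's body (75 mm by 190 mm) begins 51 mm behind the grasp point.
Start: joints at [-1.147, 0.321, -0.07, 1.45, 0.023, 1.371, -0.057], TCP at [0.259, 0.596, 0.223] pointing down, gripper open.
Joint ranges: [-2.86, 2.86], [-0.3, 2.09], [-1.38, 1.24], [0.06, 2.45], [-1.56, 4.7], [0.09, 2.05], [-2.69, 2.69]. Speed limits (rad/s): [2.57, 2.57, 3.14, 3.14, 3.14, 3.14, 3.14].

INTERFACE

Orientations are given as a rotation vector (axis times angle).
In Python, from bench import * gives the robot as it stands.
- The arm moves only by the shell command python3 -m jog 'ROWS' [OPENING] [FORCE]. ROWS is JSON, a list of rows, each a list of 4 numbers: the shift along the world's x, y, z in mm, then the turn about the world's z in rad. In form: [[x, y, z, twist], ...]. A call has exactly 8 rows; each row is the pose to reach, as a shift and turn from the pose commanded when the call began; what a row does not reach only later rows make up. A row lasts 1/8 s, in which the tool goes at most 62.5 mm and 10.7 degrees, less where a joint would pass 70% of its speed; a pose out of reach is approached as far as the arm can. A call with a gripper value outside its range is refused whole. OPENING is the opening, from -1 (shut) to 1 (fully open), set as the call begins (- or left out, the last holds). The fingers move at their own pace and stop on an object; FORCE is the grip in N (left out, the last holds). Time passes only in rows, so rows that repeat a pose let the fingers close, or fill a call up. It gives the time, the measured TCP pose, the force and the opening at its end, in the units of the state.
- get_state(): the state, without advancing time (a new reading comes with each control period).
- get_image(name): name is "scene" or "top"; returns a dict with "image" (400x640x3 uint8, red, green, blue), "fx", "fy", "cx", "cy" (pixels), "position" and "rotation" of the camera in the world. Camera axes: x right, y down, z forward; pixel columns grow to the right and rows downward; lengths in m; the calibration is good to about 2 mm. A picture is of the moment at which its call begins. There is no depth.
- close_job(): hands the job in, once; it reports no verdict.
The state is a dict: "time": time; "joint_positions": joint angles; "qd": joint speeds; "joint_torque": joint torques, N m; "position": TCP position; "tool_rot": TCP orientation; "ft_force": force on the tool from outside, world axes, zero at the start; "torque": the same for the moment, N m; "grip_width": opening from 0.0 (shut) to 1.0 (fully open).
Only numpy, scipy, OpenCV 4.12 (cv2) and the standard library are available. Lean on these libraries where they do the work, as an engineer would, in place of code of your own. Each camera call takes 0.05 s, during which the arm holds its last target. There are 200 camera calls.

## Working session

There is one attempt and no reset: what is moved stays moved. The work goes in short steps, Python scripts to look and compute and a shell command to move; the robot and the scene stay as the last step left them, time stands still between calls to the robot, and variables do not carry over. Pictures are saved under pics/ and viewed, about 8 in all and at most 12, crops included, and the job is handed in when it is done.

```bash
mkdir -p pics; ls; cat > h.py <<'E'
from bench import *
import numpy as np, cv2
def snap(n,f):
    d=get_image(n); cv2.imwrite('pics/'+f,d['image'][:,:,::-1]); np.save('pics/'+f+'.npy',d,allow_pickle=True); return d
def load(f): return np.load('pics/'+f+'.npy',allow_pickle=True).item()
def ray(d,u,v):
    r=np.array(d['rotation'])@np.array([(u-d['cx'])/d['fx'],(v-d['cy'])/d['fy'],1]); return np.array(d['position']),r
def onz(d,u,v,z):
    p,r=ray(d,u,v); return p+r*(z-p[2])/r[2]
def proj(d,P):
    c=np.array(d['rotation']).T@(np.array(P)-np.array(d['position'])); return d['fx']*c[0]/c[2]+d['cx'],d['fy']*c[1]/c[2]+d['cy']
def tri(d1,a,d2,b):
    p,r=ray(d1,*a);q,s=ray(d2,*b)
    k=np.linalg.lstsq(np.c_[r,-s],q-p,rcond=None)[0]; A=p+r*k[0];B=q+s*k[1]; return (A+B)/2,np.linalg.norm(A-B)
E
python3 - <<'E'
from h import *
for n in('scene','top'):
    d=snap(n,n+'0.png'); print(n,d['fx'],d['position'],np.round(d['rotation'],3).tolist())
print(get_state())
E
```

```text
pics
scene 506.31838439249884 [ 1.11868322 -0.22911993  1.17619766] [-2.22, -1.527, 0.402]
top 378.3898360625993 [0.29177924 0.01472314 1.17422394] [-1.993, 2.221, -0.257]
{'time': 0.1, 'joint_positions': array([-1.146855  ,  0.32174177, -0.07011881,  1.45152178,  0.02259553,
        1.37081039, -0.05689973]), 'qd': array([-0.00088088, -0.00112607,  0.00104194, -0.00145095,  0.00097804,
       -0.00113828,  0.00099622]), 'joint_torque': array([-2.14745492e-04, -4.92576313e+01, -4.05812413e-01, -3.13398206e+01,
       -6.40789862e-02,  3.94539919e-02,  6.11350151e-05]), 'position': array([0.25883121, 0.59571385, 0.22159144]), 'tool_rot': array([-6.39135614e-01, -3.07561625e+00,  2.62676557e-03]), 'ft_force': array([-0.4097681 , -0.20437562, -0.51063128]), 'torque': array([-0.00263671,  0.01087844, -0.00628031]), 'grip_width': 1.0012990620675328}
```

View pics/scene0.png

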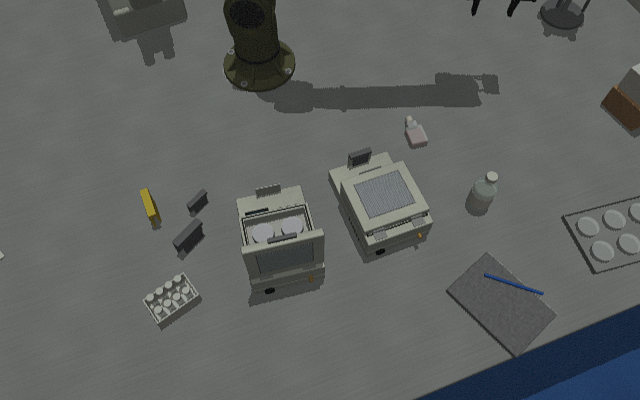

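View pics/top0.png

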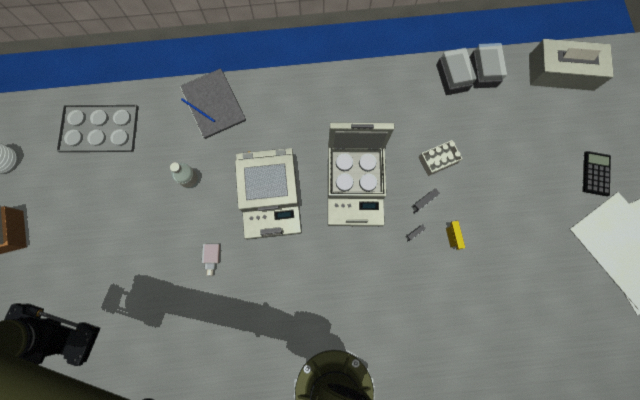

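Top view: the open incubator is at about (357,180) and the shut one at (267,195). Candidates for the holder are the small grey clip (top 415,232 / scene 198,202), the larger grey clip (top 426,200 / scene 188,237) and the yellow one (top 457,235 / scene 150,205). By the description it's the small grey clip. I'll check that in a close crop.

```bash
sed -i "s/np.array(d\['rotation'\])/rm(d)/g" h.py; cat >> h.py <<'E'
from scipy.spatial.transform import Rotation as Ro
def rm(d): return Ro.from_rotvec(d['rotation']).as_matrix()
E
python3 - <<'E'
from h import *
a=load('scene0.png')['image'];b=load('top0.png')['image']
f=lambda i,x0,y0,w,h:cv2.resize(i[y0:y0+h,x0:x0+w],(800,h*800//w),interpolation=cv2.INTER_CUBIC)
c=np.vstack([f(a,140,170,200,75),f(b,310,180,160,60)])[:600]
c=np.clip(c.astype(float)*1.4,0,255).astype(np.uint8); print(c.shape)
cv2.imwrite('pics/crop1.png',c[:,:,::-1])
E
```

```text
(600, 800, 3)
```

View pics/crop1.png

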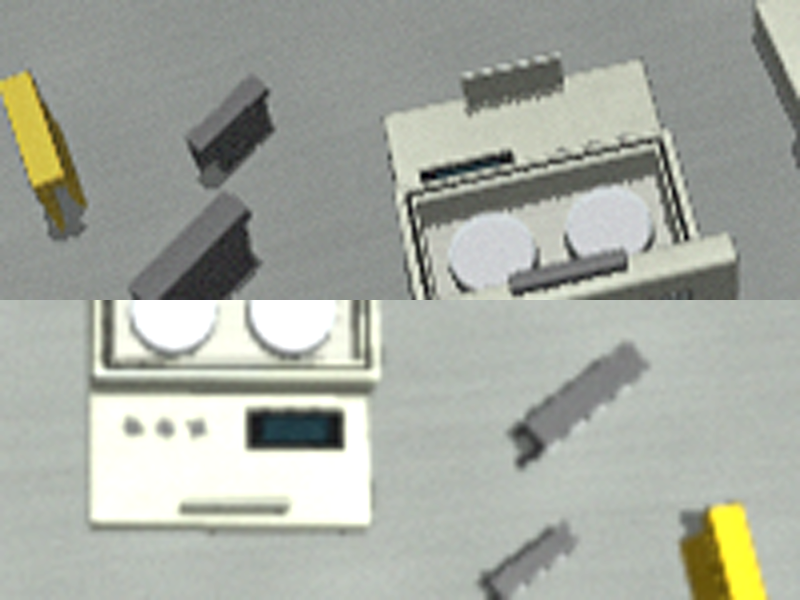

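```bash
python3 - <<'E'
from h import *
S=load('scene0.png');T=load('top0.png')
sc=lambda x,y:(140+x/4-.4,170+y/4-.4); tc=lambda x,y:(310+x/5-.4,180+(y-300)/5-.4)
L=[tri(S,sc(463,73),T,tc(290,501)),tri(S,sc(562,55),T,tc(180,504))]
print('lip R,L',L)
for n,u in (('apron FL',(90,524)),('FR',(371,528))): print(n,onz(T,*tc(*u),.038))
print('ap scene FL? ',onz(S,*sc(641,61),.038),onz(S,*sc(387,118),.038))
# holder masks
for n,d,(x0,y0,x1,y1) in (('S',S,(180,182,214,220)),('T',T,(400,218,434,246))):
    im=d['image'][y0:y1,x0:x1].astype(int); g=im.sum(2)/3
    print(n,'bg',np.median(g))
    c=cv2.resize(d['image'][y0:y1,x0:x1],None,fx=11,fy=11,interpolation=cv2.INTER_NEAREST)
    c=np.clip((c.astype(float)-30)*1.8,0,255).astype(np.uint8); cv2.imwrite(f'pics/h{n}.png',c[:,:,::-1])
a=cv2.imread('pics/hS.png');b=cv2.imread('pics/hT.png');H=max(a.shape[0],b.shape[0])
z=np.zeros((H,a.shape[1]+b.shape[1],3),np.uint8);z[:a.shape[0],:a.shape[1]]=a;z[:b.shape[0],a.shape[1]:]=b;cv2.imwrite('pics/crop2.png',z);print(z.shape)
E
```

```text
lip R,L [(array([ 0.4662257 , -0.15104482,  0.07897411]), np.float64(0.001985728459178387)), (array([ 0.47238719, -0.08762216,  0.07240823]), np.float64(0.0011095840593834455))]
apron FL [ 0.47155357 -0.03549363  0.038     ]
FR [ 0.4506923  -0.20490937  0.038     ]
ap scene FL?  [ 0.47519648 -0.03603674  0.038     ] [ 0.45663702 -0.20278236  0.038     ]
S bg 103.33333333333333
T bg 130.0
(418, 748, 3)
```

View pics/crop2.png

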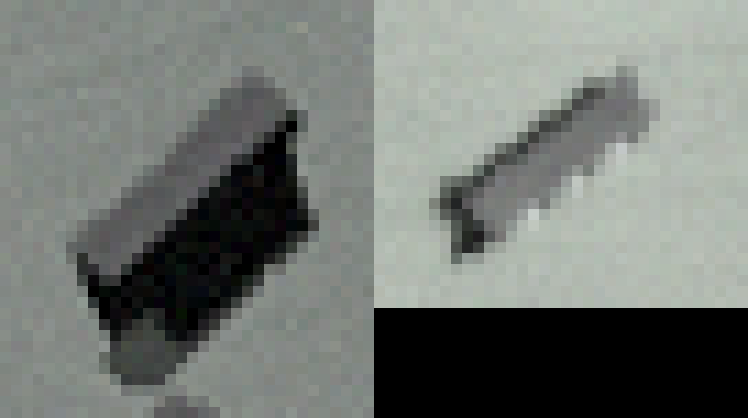

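```bash
python3 - <<'E'
from h import *
S=load('scene0.png');T=load('top0.png')
tc=lambda x,y:(400+(x-374)/11-.5,218+y/11-.5); sc=lambda x,y:(180+x/11-.5,182+y/11-.5)
it=lambda u,v:(int((u-400+.5)*11+374),int((v-218+.5)*11)); is_=lambda u,v:(int((u-180+.5)*11),int((v-182+.5)*11))
t=[(490,240),(463,200),(630,68),(658,115)]; s=[(115,280),(70,245),(255,70),(300,120)]
P=np.array([onz(T,*tc(*p),.046) for p in t]);Q=np.array([onz(S,*sc(*p),.046) for p in s])
print(P,'\n',Q)
for X in(P,Q):
    print('mean',X.mean(0),'edges',[np.round(X[i]-X[i-1],4)[:2].tolist() for i in range(4)])
print('tri',[ (tri(S,sc(*a),T,tc(*b))) for a,b in zip([s[0],s[1],s[2],s[3]],[t[1],t[0],t[3],t[2]])])
E
```

```text
[[ 0.39884927 -0.27522776  0.046     ]
 [ 0.41043967 -0.26967373  0.046     ]
 [ 0.44144513 -0.32115212  0.046     ]
 [ 0.42776331 -0.32657885  0.046     ]] 
 [[ 0.44103533 -0.31901101  0.046     ]
 [ 0.4283677  -0.32650015  0.046     ]
 [ 0.39821814 -0.27478743  0.046     ]
 [ 0.41514187 -0.26838925  0.046     ]]
mean [ 0.41962435 -0.29815811  0.046     ] edges [[-0.0289, 0.0514], [0.0116, 0.0056], [0.031, -0.0515], [-0.0137, -0.0054]]
mean [ 0.42069076 -0.29717196  0.046     ] edges [[0.0259, -0.0506], [-0.0127, -0.0075], [-0.0301, 0.0517], [0.0169, 0.0064]]
tri [(array([ 0.41253422, -0.30457302, -0.01348534]), np.float64(0.03969852373148436)), (array([ 0.40007377, -0.31135157, -0.01281508]), np.float64(0.04181959005335313)), (array([ 0.42626749, -0.2901296 ,  0.10406149]), np.float64(0.038150239449820524)), (array([ 0.43996945, -0.28505143,  0.10080926]), np.float64(0.04006381691495289))]
```

```bash
python3 - <<'E'
from h import *
S=load('scene0.png');T=load('top0.png')
it=lambda u,v:(round((u-400+.5)*11+374),round((v-218+.5)*11)); is_=lambda u,v:(round((u-180+.5)*11),round((v-182+.5)*11))
c=np.array([.420,-.2977]);a=np.radians(29.9);x=np.array([np.cos(a),np.sin(a)]);y=np.array([-x[1],x[0]])
for n,hw in(('plate',.030),('tongue',.022)):
    for s in(1,-1):
        for z in (.046,.036,.018,0):
            P=np.r_[c+x*.0075+y*s*hw,z]; print(n,s,z,'S',is_(*proj(S,P)),'T',it(*proj(T,P)))
P=np.r_[c-x*.0075+y*.03,0]; print('far leg end',is_(*proj(S,P)),it(*proj(T,P)))
h=np.array([0.469,-0.119])
E
```

```text
plate 1 0.046 S (298, 107) T (456, 197)
plate 1 0.036 S (306, 128) T (448, 201)
plate 1 0.018 S (321, 165) T (433, 210)
plate 1 0 S (335, 202) T (419, 218)
plate -1 0.046 S (111, 283) T (626, 68)
plate -1 0.036 S (121, 303) T (616, 74)
plate -1 0.018 S (138, 339) T (599, 85)
plate -1 0 S (155, 374) T (582, 95)
tongue 1 0.046 S (273, 130) T (479, 179)
tongue 1 0.036 S (282, 151) T (470, 184)
tongue 1 0.018 S (297, 188) T (455, 193)
tongue 1 0 S (311, 224) T (441, 202)
tongue -1 0.046 S (137, 259) T (603, 85)
tongue -1 0.036 S (146, 279) T (594, 91)
tongue -1 0.018 S (163, 315) T (577, 101)
tongue -1 0 S (179, 351) T (561, 111)
far leg end (291, 167) (452, 261)
```

The corner check decides the side: the dark face's lower corners match the 44 mm tongue, at S (315,225) and T (440,200). So the tongue is on the +x side, the label is on the -x side, and the holder's yaw is about +30°. Next: the lid angle and the push path.

```bash
python3 - <<'E'
from h import *
S=load('scene0.png');T=load('top0.png')
tc=lambda x,y:(310+x/5-.4,180+(y-300)/5-.4);sc=lambda x,y:(140+x/4-.4,170+y/4-.4)
for u in((180,502),(290,500)): print('lipT',onz(T,*tc(*u),.076))
for u in((463,72),(562,53)): print('lipS',onz(S,*sc(*u),.076))
a=np.radians(-6.6);X=np.array([np.cos(a),np.sin(a),0]);Y=np.array([-X[1],X[0],0]);Z=np.array([0,0,1.])
lip=np.array([.470,-.1195,.076]);H=lip+220*X/1000+[0,0,.010];print('hinge',H)
for th in(1.15,1.3,1.45,1.6):
    e=-X*np.cos(th)+Z*np.sin(th); n=X*np.sin(th)+Z*np.cos(th)
    for l,k,y in(('in',0,.086),('out',.018,.086),('in',0,-.086),('out',.018,-.086)):
        P=H+.15*e+k*n+y*Y; print(th,l,y,np.round(proj(S,P)),np.round(proj(T,P)))
for th in(1.6,1.45,1.3,1.15,1,.8,.6,.4,.2,0):
    e=-X*np.cos(th)+Z*np.sin(th); n=X*np.sin(th)+Z*np.cos(th); print('push',th,np.round(H+.12*e+.018*n,3))
i=np.vstack([cv2.resize(S['image'][210:300,225:345],(600,450),interpolation=2)[:300],cv2.resize(T['image'][110:160,310:410],(600,300),interpolation=2)]);cv2.imwrite('pics/c3.png',i[:,:,::-1])
E
```

```text
lipT [ 0.47282909 -0.08796846  0.076     ]
lipT [ 0.46702423 -0.15254132  0.076     ]
lipS [ 0.46410447 -0.14967225  0.076     ]
lipS [ 0.47327059 -0.08708132  0.076     ]
hinge [ 0.68854201 -0.14478617  0.086     ]
1.15 in 0.086 [316. 204.] [329. 151.]
1.15 out 0.086 [318. 209.] [329. 144.]
1.15 in -0.086 [236. 222.] [393. 152.]
1.15 out -0.086 [237. 228.] [394. 145.]
1.3 in 0.086 [318. 211.] [329. 143.]
1.3 out 0.086 [320. 217.] [329. 136.]
1.3 in -0.086 [237. 230.] [394. 143.]
1.3 out -0.086 [239. 236.] [394. 136.]
1.45 in 0.086 [321. 219.] [329. 134.]
1.45 out 0.086 [323. 227.] [329. 128.]
1.45 in -0.086 [239. 238.] [394. 135.]
1.45 out -0.086 [240. 246.] [393. 128.]
1.6 in 0.086 [324. 229.] [329. 126.]
1.6 out 0.086 [326. 237.] [329. 120.]
1.6 in -0.086 [241. 248.] [393. 127.]
1.6 out -0.086 [242. 256.] [393. 120.]
push 1.6 [ 0.71  -0.147  0.205]
push 1.45 [ 0.692 -0.145  0.207]
push 1.3 [ 0.674 -0.143  0.206]
push 1.15 [ 0.656 -0.141  0.203]
push 1 [ 0.639 -0.139  0.197]
push 0.8 [ 0.618 -0.137  0.185]
push 0.6 [ 0.6   -0.135  0.169]
push 0.4 [ 0.586 -0.133  0.149]
push 0.2 [ 0.575 -0.132  0.127]
push 0 [ 0.569 -0.131  0.104]
```

View pics/c3.png

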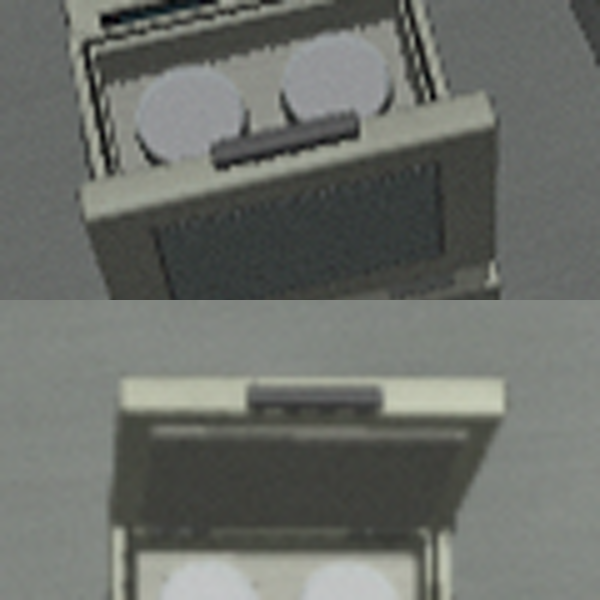

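Lid upright at about 1.55 rad (T edge rows 123–128). Moving to behind the lid with closed fingers.

```bash
python3 -m jog '[[30,-35,20,0.03],[62,-71,30,0.07],[94,-108,40,0.11],[126,-145,50,0.15],[158,-182,50,0.19],[190,-218,50,0.23],[220,-253,50,0.27],[250,-288,50,0.3]]' -1 10
python3 -m jog '[[31,-36,0,0],[62,-72,0,0],[95,-110,0,0],[128,-150,0,0],[160,-188,0,0],[190,-220,0,0],[220,-255,0,0],[250,-288,0,0]]'
```

```text
time: 1.1
position: [0.5096, 0.3068, 0.2721]
tool_rot: [-0.171, -3.136, 0.0]
ft_force: [0.6, 0.1, -0.1]
grip_width: 0.175
time: 2.1
position: [0.7596, 0.0191, 0.2719]
tool_rot: [-0.172, -3.136, 0.0]
ft_force: [-0.3, -0.2, 0.6]
grip_width: 0.007
```

```bash
python3 -m jog '[[0,-40,0,0],[0,-85,-15,0],[0,-125,-35,0],[0,-150,-55,0],[0,-166,-74,0],[-8,-166,-74,0],[-16,-166,-74,0],[-24,-166,-74,0]]'
python3 -m jog '[[-8,0,0,0],[-16,0,0,0],[-24,0,0,0],[-32,1,0,0],[-40,2,0,0],[-48,2,0,0],[-56,3,-1,0],[-64,4,-2,0]]'
```

```text
time: 3.1
position: [0.7353, -0.1438, 0.2001]
tool_rot: [0.168, 3.135, 0.001]
ft_force: [-0.8, -0.0, 0.3]
grip_width: 0.009
time: 4.1
position: [0.6701, -0.1417, 0.1959]
tool_rot: [-0.172, -3.136, -0.0]
ft_force: [3.6, 0.8, -0.2]
grip_width: 0.005
```

```bash
python3 -m jog '[[-8,0,0,0],[-16,1,0,0],[-23,1,0,0],[-30,2,-4,0],[-37,2,-8,0],[-44,3,-11,0],[-53,4,-19,0],[-62,5,-27,0]]'
python3 -m jog '[[-4,0,-5,0],[-8,1,-10,0],[-11,1,-15,0],[-14,1,-20,0],[-17,2,-26,0],[-20,2,-31,0],[-23,2,-37,0],[-25,2,-42,0]]'
python3 -m jog '[[-2,0,-6,0],[-3,0,-12,0],[-4,0,-17,0],[-5,0,-20,0],[-5,0,-23,0],[-5,0,-25,0],[-5,0,-27,0],[-5,0,-27,0]]'
python3 -c "
from h import *
snap('scene','s1.png')"
```

```text
time: 5.1
position: [0.6083, -0.1368, 0.1689]
tool_rot: [-0.172, -3.137, -0.0]
ft_force: [2.2, -1.1, 1.0]
grip_width: 0.005
time: 6.1
position: [0.5841, -0.1346, 0.1272]
tool_rot: [0.172, 3.136, 0.0]
ft_force: [2.0, 0.5, 1.3]
grip_width: 0.008
time: 7.1
position: [0.5787, -0.135, 0.1043]
tool_rot: [-0.173, -3.137, -0.002]
ft_force: [-9.2, 2.3, 21.4]
grip_width: 0.0
```

View pics/s1.png

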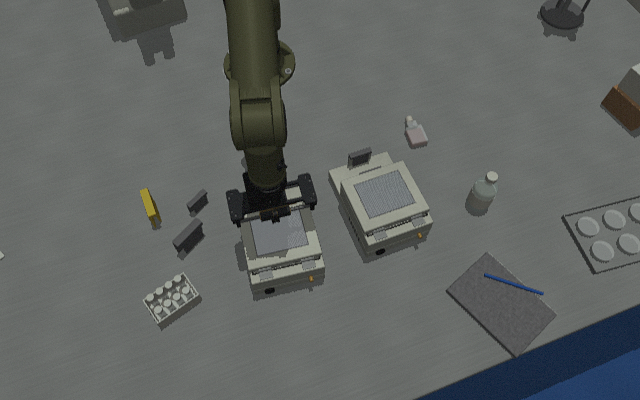

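The lid is shut: TCP sits at 104 mm on the lid with 21 N of reaction, and the picture shows the lid flat around (280,235). Now above the holder.

```bash
python3 -m jog '[[0,0,20,0],[0,0,50,0],[-25,-25,60,-0.16],[-55,-55,60,-0.32],[-85,-87,60,-0.48],[-115,-118,55,-0.64],[-140,-145,45,-0.8],[-159,-163,30,-0.939]]' -0.05 10
python3 -m jog '[[0,0,0,0],[0,0,0,0],[0,0,0,0],[0,0,0,0],[0,0,0,0],[0,0,0,0],[0,0,0,0],[0,0,0,0]]'
python3 - <<'E'
from h import *
for n in('scene','top'): snap(n,n+'2.png')
a=load('scene2.png')['image'][160:260,130:290];b=load('top2.png')['image'][170:270,350:510]
z=np.hstack([cv2.resize(i,(400,250),interpolation=2) for i in(a,b)]);cv2.imwrite('pics/c4.png',z[:,:,::-1])
E
```

```text
time: 8.15
position: [0.4186, -0.2999, 0.1306]
tool_rot: [1.582, 2.713, -0.001]
ft_force: [-0.5, -0.7, -0.1]
grip_width: 0.476
time: 9.15
position: [0.42, -0.2978, 0.1306]
tool_rot: [1.573, 2.719, 0.0]
ft_force: [-0.6, -0.7, 1.2]
grip_width: 0.475
```

View pics/c4.png

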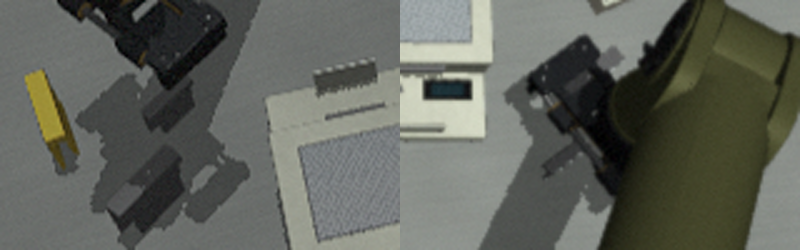

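Picture: holder untouched under the gripper (crop 168,105), yellow and large clips clear. Descend and grip.

```bash
python3 -m jog '[[0,0,-18,0],[0,0,-36,0],[0,0,-54,0],[0,0,-72,0],[0,0,-86,0],[0,0,-98,0],[0,0,-106,0],[0,0,-112,0]]'
python3 -m jog '[[0,0,0,0],[0,0,0,0],[0,0,0,0],[0,0,0,0],[0,0,0,0],[0,0,0,0],[0,0,0,0],[0,0,0,0]]' -1 25
python3 -m jog '[[0,0,2,0],[0,0,6,0],[0,0,15,0],[0,0,25,0],[0,0,45,0],[0,0,70,0],[0,0,95,0],[0,0,110,0]]' -1 35
```

```text
time: 10.25
position: [0.4201, -0.2979, 0.0183]
tool_rot: [1.573, 2.719, 0.0]
ft_force: [-1.1, -0.3, -0.3]
grip_width: 0.476
time: 11.25
position: [0.4203, -0.298, 0.0189]
tool_rot: [1.573, 2.719, 0.0]
ft_force: [0.1, 0.0, 3.5]
grip_width: 0.17
time: 12.25
position: [0.4206, -0.2982, 0.1305]
tool_rot: [1.572, 2.717, 0.001]
ft_force: [0.8, -0.0, -0.9]
grip_width: 0.169
```

Gripped (14.8 mm). Carry above the lip and look.

```bash
python3 -m jog '[[6,20,5,-0.08],[12,45,5,-0.16],[19,70,5,-0.25],[26,95,5,-0.34],[33,120,5,-0.43],[40,145,0,-0.52],[45,165,0,-0.6],[49,178,-5,-0.637]]'
python3 -m jog '[[0,0,-5,0],[0,0,-10,0],[0,0,-15,0],[0,0,-18,0],[0,0,-18,0],[0,0,-18,0],[0,0,-18,0],[0,0,-18,0]]'
python3 - <<'E'
from h import *
for n in('scene','top'): snap(n,n+'3.png')
a=load('scene3.png')['image'][170:245,210:330];b=load('top3.png')['image'][180:250,315:427]
z=np.hstack([cv2.resize(i,(400,250),interpolation=2) for i in(a,b)]);z=np.clip(z*1.4,0,255).astype(np.uint8)
z=cv2.resize(z,(800,250));cv2.imwrite('pics/c5.png',z[:,:,::-1])
E
```

```text
time: 13.25
position: [0.4693, -0.1187, 0.1238]
tool_rot: [2.346, 2.09, 0.001]
ft_force: [0.4, -0.4, -0.1]
grip_width: 0.172
time: 14.25
position: [0.4691, -0.1198, 0.1057]
tool_rot: [2.345, 2.09, 0.0]
ft_force: [-0.1, -0.4, -0.8]
grip_width: 0.17
```

View pics/c5.png

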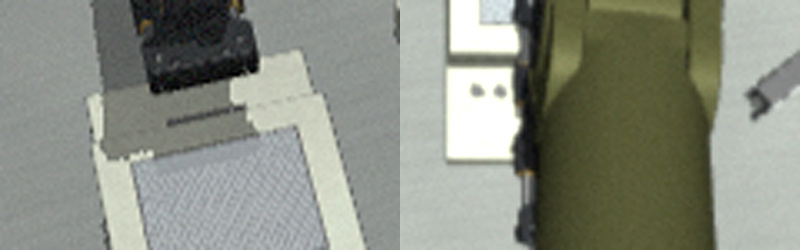

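The gripper hides the lip in both views (scene crop: gripper at (200,60), shadow on the lid; top: arm over it), so I'll go by measurement and feel. Descending slowly.

```bash
python3 -m jog '[[0,0,-4,0],[0,0,-8,0],[0,0,-11,0],[0,0,-13,0],[0,0,-15,0],[0,0,-17,0],[0,0,-19,0],[0,0,-20,0]]'
```

```text
time: 15.35
position: [0.469, -0.1198, 0.0854]
tool_rot: [2.345, 2.09, -0.0]
ft_force: [-1.1, 0.3, -0.2]
grip_width: 0.171
```

```bash
python3 -m jog '[[0,0,-3,0],[0,0,-6,0],[0,0,-9,0],[0,0,-12,0],[0,0,-15,0],[0,0,-18,0],[0,0,-20,0],[0,0,-22,0]]'
```

```text
time: 16.35
position: [0.469, -0.1198, 0.0635]
tool_rot: [2.345, 2.09, 0.0]
ft_force: [-0.4, 0.3, -0.3]
grip_width: 0.17
```

```bash
python3 -m jog '[[0,0,-1,0],[0,0,-2,0],[0,0,-3,0],[0,0,-4,0],[0,0,-4.5,0],[0,0,-5,0],[0,0,-5.5,0],[0,0,-5.5,0]]'
```

```text
time: 17.35
position: [0.469, -0.1198, 0.0587]
tool_rot: [-2.345, -2.09, -0.0]
ft_force: [-1.5, 1.2, 5.6]
grip_width: 0.167
```

Contact at TCP 58.7 mm, as predicted for the bridge on the lip (58.5). A miss onto the apron would be only 2 mm lower, so I'll lift 2 mm and nudge ±x to prove the lip is captured.

```bash
python3 -m jog '[[0,0,2,0],[0,0,2.5,0],[1,0,2.5,0],[2,0,2.5,0],[3,0,2.5,0],[3.5,0,2.5,0],[3.5,0,2.5,0],[3.5,0,2.5,0]]' -1 45
python3 -m jog '[[-1.5,0,0,0],[-3,0,0,0],[-4.5,0,0,0],[-6,0,0,0],[-7,0,0,0],[-7,0,0,0],[-7,0,0,0],[-7,0,0,0]]'
```

```text
time: 18.35
position: [0.4725, -0.1198, 0.0605]
tool_rot: [2.345, 2.09, -0.0]
ft_force: [-0.7, 0.2, -0.8]
grip_width: 0.17
time: 19.35
position: [0.4687, -0.12, 0.0616]
tool_rot: [2.341, 2.087, 0.007]
ft_force: [7.0, -0.3, -3.7]
grip_width: 0.171
```

```bash
python3 -m jog '[[2,0,0,0],[4,0,0,0],[6,0,0,0],[8,0,0,0],[9.5,0,0,0],[10.5,0,0,0],[10.5,0,0,0],[10.5,0,0,0]]'
```

```text
time: 20.35
position: [0.4727, -0.1197, 0.0596]
tool_rot: [-2.342, -2.086, 0.007]
ft_force: [-7.9, -0.1, 2.7]
grip_width: 0.171
```

Stops at 468.7 and 472.7 mm: 4.0 mm of play, which is the 7 mm slot on the 3 mm lip. The lip is captured and its centre is at 470.7. Centre and press.

```bash
python3 -m jog '[[-2.5,0,0,0],[-5.3,0,0,0],[-5.3,0,0,0],[-5.3,0,-1,0],[-5.3,0,-2,0],[-5.3,0,-2.5,0],[-5.3,0,-3,0],[-5.3,0,-3,0]]'
```

```text
time: 21.35
position: [0.4711, -0.1198, 0.0587]
tool_rot: [2.345, 2.09, 0.001]
ft_force: [-2.6, 0.6, 8.5]
grip_width: 0.168
```

```bash
python3 -m jog '[[0,0,-0.2,0],[0,0,-0.3,0],[0,0,-0.3,0],[0,0,-0.3,0],[0,0,-0.3,0],[0,0,-0.3,0],[0,0,-0.3,0],[0,0,-0.3,0]]'
python3 -c "
from h import *
d=snap('scene','s4.png');i=cv2.resize(d['image'][150:290,130:450],(800,350),interpolation=2);cv2.imwrite('pics/c6.png',np.clip(i*1.3,0,255).astype(np.uint8)[:,:,::-1]);s=get_state();print(s['ft_force'],s['position'])"
```

```text
time: 22.35
position: [0.4711, -0.1198, 0.0587]
tool_rot: [-2.345, -2.09, -0.001]
ft_force: [-4.2, 1.1, 11.4]
grip_width: 0.17
[-3.43919427  0.86947553 11.00119337] [ 0.47103591 -0.11978898  0.05864886]
```

View pics/c6.png

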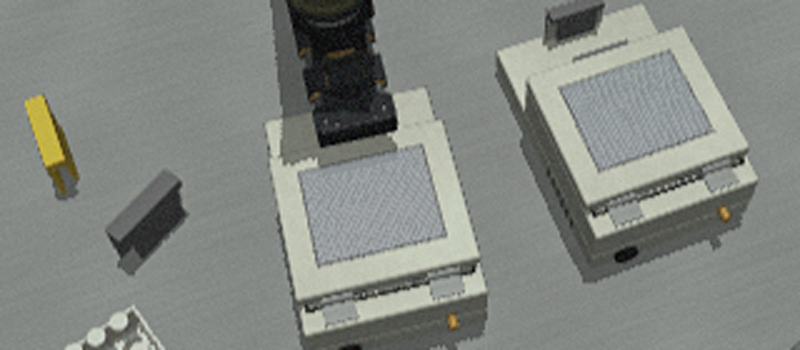

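The picture shows both lids shut (370,205 and 640,110) and the gripper over the lip of the correct incubator. The large grey clip and the yellow one are where they were. The press is a steady 11 N, so I'm handing in.

```bash
python3 -c "
from bench import *
print(close_job())"
```

```text
the job is handed in; nothing more can be done
None
```

I lowered the open lid gently until it was shut, then pushed the small grey holder onto that incubator's lip and handed in with the fingers still pressing it. The job went in at about 22 s; no verdict was reported.

- **Lid:** it closed at roughly 0.4 rad/s. The fingers stopped at 104 mm, the height of a shut lid, and the last picture shows it flat. The other incubator's lid is also shut.
- **Holder seated:** the bridge touched down at a tool height of 58.7 mm, against 58.5 mm predicted. Nudging it both ways in x gave 4.0 mm of play, which matches the 7 mm slot on the 3 mm lip.
- **Label side:** I took the tongue and label sides from two views before gripping, and turned the holder so the label faces out.
- **Press:** about 11 N down at the end, steady, with a 45 N grip. About 3 N of sideways force remained.
- **Not seen directly:**
  - The gripper hid the seated holder, so centring along the lip rests on the earlier measurements, good to about 2 mm against the 8 mm allowed.
  - The nudges put the lip 1.4 mm further back than the cameras had, so I re-centred on the nudges; the tool ended 0.4 mm past that centre.
  - The last close-up did not cover the flask and bottle and showed only a corner of the tube rack. The arm never came near any of them.

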